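# Clamp a drawer board square in a dovetail jig with its two wing knobs

## Robot

A 6-joint arm with a two-finger parallel gripper is mounted at the origin on the work surface. World frame = base frame: x ahead of the robot, y to its left, z up, the work surface at z = 0. Lengths are in mm, angles in rad, forces in N, time in s.
With the tool pointing down it reaches from about 325 to 1000 mm from the base axis. Payload 5.1 kg.
Tool frame: the origin (TCP) lies midway between the tips of the shut fingers; the grasp point (between the pads) lies 19 mm behind it (ctrl.tcp_to_grasp is the distance from the TCP to the grasp point, in mm); z points along the fingers, y is the line along which they close (so a half turn about z gives the same grasp; the last joint's range is limited). The gripper opens to 85 mm and grips with 20 to 120 N. Pads are 22 mm wide; open, the fingers measure 114 mm over their backs; the gripper's body (76 mm by 85 mm) begins 54 mm behind the grasp point. The pads swing forward as they close: fully open they stand 13 mm farther back than shut.
Start: joints at [1.234, 0.124, 1.65, -0, 1.367, -0.083], TCP at [163.227, 629.16, 231.322] pointing down, gripper open.
Joint ranges: [-2.61, 2.61], [-1.02, 2.33], [0.03, 2.71], [-1.35, 4.49], [0.32, 2.68], [-2.91, 2.91]. Speed limits (rad/s): [2.57, 2.57, 3.14, 3.14, 3.14, 3.14].

## Interface

Orientations are given as a 3x3 rotation matrix whose columns are the frame's x, y, z axes.
In Python, from cell import telemetry, capture, get_calibration, ticket, ctrl gives the robot as it stands. The module is installed in compiled form; this text tells all that it offers.
- The arm moves only by the tool servo_tool, never from a script. Its argument "plan" is a list of rows, each a list of 7 numbers: the finger opening in mm, from 0 to 85.4, then the shift along the tool's x, y, z in mm, then the turn, a rotation vector about the tool's x, y, z in degrees. A call has 1 to 20 rows; each row shifts and turns the commanded pose from where the row before left it, along the tool's axes as they then stand; what a row does not reach is not made up. A row lasts 1/10 s, in which the tool goes at most 50 mm and 8.59 degrees, less where a joint would pass 70% of its speed; a pose out of reach is approached as far as the arm can. A call with a gripper value outside its range is refused whole. The fingers move at their own pace and stop on an object; "newtons" is the grip in N (left out, the last holds). Time passes only in rows, so rows that do not move let the fingers close. It gives the time, the measured TCP pose, the force, the opening and the grip force at its end, in the units of the state.
- telemetry.sense(): the state, without advancing time (a new reading comes with each control period).
- capture(name): name is "side" or "top"; returns the picture (400x640x3 uint8, red, green, blue); there is no depth.
- get_calibration(name): a dict with "K" (3x3 intrinsics, pixels), "k1" (the pictures are not rectified: a ray, as slopes to the right and down, at radius r is drawn at 1 + k1 r^2 times it, then the intrinsics apply), "R" (3x3) and "t" (3): a world point X has camera coordinates R X + t. Camera axes: x right, y down, z forward; pixel columns grow to the right and rows downward; lengths in mm; the calibration is good to about 2 mm. A picture is of the moment at which its call begins. get_calibration takes no time and is no camera call.
- ticket.hand_in(): hands the job in; it is judged then, once.
The state is a dict: "clock": time; "joints": joint angles; "dq": joint speeds; "effort": joint torques, N m; "eef_pos": TCP position; "tool_rot": TCP orientation; "wrist_force": force on the tool from outside, world axes, zero at the start; "torque": the same for the moment, N m; "grip_width": opening from 0.0 (shut) to 1.0 (fully open); "finger_force": force on a finger pad.
Only numpy, scipy, OpenCV 4.12 (cv2) and the standard library are available. Lean on these libraries where they do the work, as an engineer would, in place of code of your own. Each camera call takes 0.05 s, during which the arm holds its last target. There are 200 camera calls.

## Task

The pine board lying on the dovetail jig is not home yet: push it gently along the deck until its far end sits flush and square against the upright board at the front of the jig. Then clamp it there by screwing the two wing knobs of the clamp bar down (clockwise) by turns, a little at a time, so that the bar comes down level, never with one end more than about 2.5 mm lower than the other. Leave both knobs hand-snug: stop as soon as a knob has turned distinctly stiff, so that both shoes grip the board firmly but do not crush it, and leave the other things on the bench where they are.

Things in the scene. Friction and masses are not known exactly. Their poses are not given: they have to be found in the camera images.
- jig: dovetail jig, fixed: aluminium body on a plywood riser (210 x 430 x 24 mm). Deck top 134 mm above the bench; deck from x = -75 to +85 mm and 370 mm wide (y). Origin on the bench under the jig's middle; x runs from the robot's side to the jig's front (far side), y left, z up
- stop_face (a point): middle of the near face (jig x = +85 mm) of the upright brown board already clamped at the jig's front, 230 mm wide, 18 mm thick, top edge 149 mm above the bench. The work's end must butt here. 7.5 mm above the deck; axes as the jig's
- board: loose pine board to clamp, 180 (x) x 230 (y) x 15 mm, 0.26 to 0.43 kg, flat on the deck under the bar, its near end overhanging the deck towards the robot. Origin under its middle, x away from the robot. Starts 12 to 28 mm short of home and up to 0.06 rad askew; its y does not matter. Pushed by two spread fingertips with 5 to 15 N it squares itself; one finger may jam it askew. Over 30 N is rough
- board_end (a point): middle of the board's far end face: 90 mm ahead (x) of its origin, 7.5 mm above its underside; axes as the board's
- bar: aluminium clamp bar, 40 (x) x 325 (y) x 14 mm, with a 6 mm high rib along its top between the knobs, lying across the jig over the board at jig x = +30 mm. Origin: middle of its underside; axes as the jig's when level (parallel to the deck). Slides down two studs at y = +140 and -140 mm; springs lift it, 5 to 10 N an end, so each end follows its knob
- shoe_left: wooden shoe, 36 x 40 x 10 mm, swivelling 0.03 rad under the bar at y = +95 mm; origin in the middle of its underside. Below it a worn cork facing reaches 2.9 to 4 mm lower (the two are worn differently; not measured) and presses on the board. At the start the cork is 3.2 to 5.3 mm above the board
- shoe_right: the same, at the bar's y = -95 mm
- wing_left (a point): black wing knob on the left stud (jig x = +30, y = +140 mm): an upright wing 60 mm long, 12 mm thick, its top 42 mm and its foot 8 mm above the bar's top face, to be pinched across its thickness. This point: on the screw's axis, 32 mm above the bar's top face, where to grip (the hub below is 20 mm wide). x along the wing, y across it, z up; turns and sinks with the knob
- wing_right (a point): the same on the right stud (jig y = -140 mm)
- knob_left: the left wing knob, origin on its axis at the bar's top face. Clockwise seen from above screws it and the bar's end down 12 mm a turn (1.9 mm a rad). It takes 0.05 to 0.08 N m while free; once the shoe presses, about 0.5 N m more a rad. Measured while it turns, 0.2 to 0.3 N m on each knob is hand-snug (30 to 50 N a shoe); under 0.15 is loose, over 0.4 crushes
- knob_right: the same for the right knob. A knob stays where it is left. Its friction keeps some torque in the grip after a turn stops, so the reading is true only during or just after a small turn clockwise
- pencil: flat red carpenter's pencil, 171 x 14 x 8 mm, lying; origin under its middle
- tape: yellow tape measure, 66 x 36 x 62 mm, standing; origin under its middle
- template: aluminium comb template of the jig, 345 x 76 x 6 mm, lying flat with 13 fingers; origin under its middle
- mallet: wooden mallet lying flat, handle 230 mm, head 68 x 125 x 70 mm; origin under its middle
- glue: white glue bottle, 54 mm across, 165 mm high, standing; origin under its middle
- offcut: small brown wood offcut, 85 x 55 x 18 mm, lying; origin under its middle
- square: try square lying flat, stock 115 mm, blade 150 mm; origin under the stock's middle
- can: blue tin with a yellow band, 84 mm across, 110 mm high, standing; origin under its middle

How it is judged:
By the outcome, as a careful person would: the job done as asked, in the order asked, and still so for the second after the job is handed in, with the robot touching nothing.
It also fails if it takes over 72 s, if anything falls off the work surface, if the arm or the gripper's body presses on something with over 40 N, if the wrist force passes 120 N, or if a joint passes its speed limit or range.

## Working session

There is one attempt and no reset: what is moved stays moved. The work goes in short steps, Python scripts to look and compute and a tool call to move; the robot and the scene stay as the last step left them, time stands still between calls to the robot, and variables do not carry over. Pictures are saved under pics/ and viewed, at most 10 in all, crops included, and the job is handed in when it is done.

Besides the shell and the picture viewer there is one more tool, called in YAML: its name, and indented under it one key for each argument. servo_tool: Moves the arm, as the interface text tells. Its arguments: {"type":"object","properties":{"plan":{"type":"array"},"newtons":{"type":"number"}},"required":["plan"]}

```bash
mkdir -p pics; python3 - <<'E'
from cell import telemetry, capture, get_calibration
import cv2,numpy as np
for n in("side","top"):
    im=capture(n); cv2.imwrite(f"pics/{n}0.png",im[:,:,::-1]); c=get_calibration(n)
    R=np.array(c["R"]);t=np.array(c["t"]);print(n,np.round(c["K"],1).tolist(),c["k1"],np.round(R,3).tolist(),np.round(-R.T@t))
s=telemetry.sense();print({k:np.round(v,3).tolist() for k,v in s.items()})
E
```

```text
side [[365.7, 0.0, 323.8], [0.0, 365.7, 204.6], [0.0, 0.0, 1.0]] -0.01778253778518345 [[0.831, -0.556, -0.013], [-0.332, -0.476, -0.814], [0.447, 0.681, -0.58]] [  57. -750.  744.]
top [[471.9, 0.0, 323.5], [0.0, 471.9, 200.4], [0.0, 0.0, 1.0]] -0.020056503206288472 [[-0.007, -1.0, -0.002], [-0.983, 0.007, -0.181], [0.181, 0.001, -0.983]] [ 289.  -55. 1388.]
{'clock': 0.1, 'joints': [1.234, 0.124, 1.652, 0.0, 1.368, -0.083], 'dq': [-0.0, -0.001, -0.004, -0.001, -0.002, 0.001], 'effort': [0.0, -42.494, -36.665, -0.0, 0.004, 0.0], 'eef_pos': [163.037, 628.648, 230.168], 'tool_rot': [[-0.968, 0.251, -0.001], [0.251, 0.968, -0.002], [0.0, -0.002, -1.0]], 'wrist_force': [0.273, -0.04, -0.609], 'torque': [0.017, 0.016, -0.012], 'finger_force': 0.0, 'grip_width': 1.001}
```

View pics/side0.png

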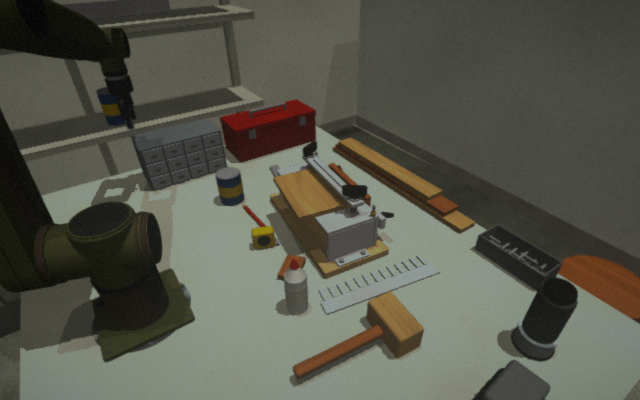

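View pics/top0.png

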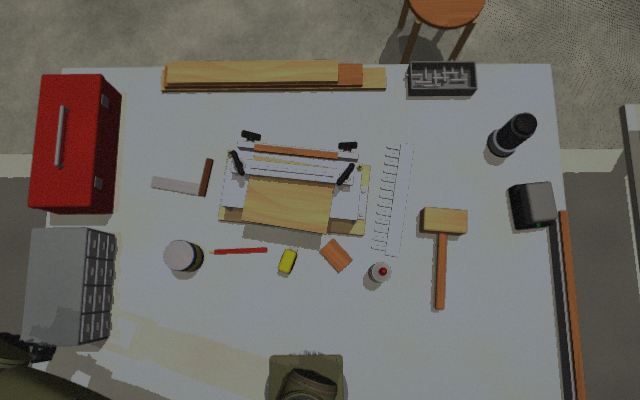

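The side view shows the jig at about (325,215), with wings at (310,149) and (355,191). The top view shows the wings at (237,162) and (346,174), and the board's near edge running from (243,220) to (330,232). I'll zoom in on both.

```bash
python3 - <<'E'
import cv2
a=cv2.imread("pics/side0.png")[135:280,255:405];b=cv2.imread("pics/top0.png")[120:255,210:380]
cv2.imwrite("pics/s1.png",cv2.convertScaleAbs(cv2.resize(a,None,fx=4,fy=4,interpolation=2),alpha=1.5));cv2.imwrite("pics/t1.png",cv2.convertScaleAbs(cv2.resize(b,None,fx=4,fy=4,interpolation=2),alpha=1.5))
E
```

```text
(no output)
```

View pics/s1.png

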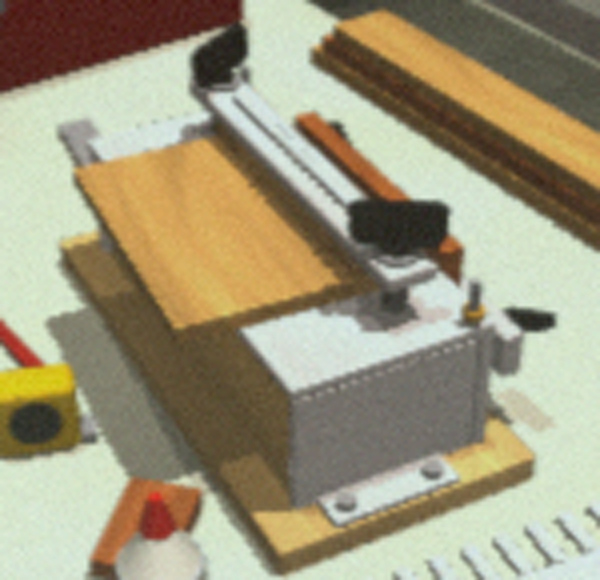

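View pics/t1.png

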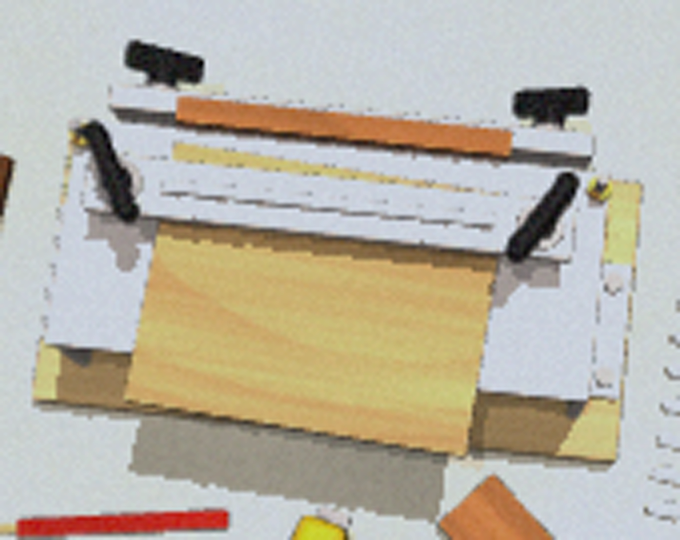

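The crops show these features:
- **Side crop:** the left wing is at about (220,58) and the right wing at (400,227).
- **Top crop:** the left wing runs (93,125)–(130,215) and the right wing (572,178)–(515,253). The board's near corners are (127,402) and (467,457). The upright's near edge runs (177,123)–(510,156).

Next I'll measure these with masks and rays.

```bash
cat > h.py <<'E'
import numpy as np,cv2
from cell import telemetry,capture,get_calibration
def ray(n,uv):
    c=get_calibration(n);K=np.array(c["K"]);R=np.array(c["R"]);t=np.array(c["t"])
    d=(np.array(uv,float)-K[:2,2])/K[0,0];m=d.copy()
    for _ in range(9): m=d/(1+c["k1"]*(m@m))
    v=R.T@np.r_[m,1];return -R.T@t,v/np.linalg.norm(v)
def plane(n,uv,z):
    o,v=ray(n,uv);return o+v*(z-o[2])/v[2]
def tri(a,b):
    (o,v),(p,w)=ray("top",a),ray("side",b)
    s=np.linalg.lstsq(np.c_[v,-w],p-o,rcond=None)[0];A=o+v*s[0];B=p+w*s[1]
    return (A+B)/2,np.linalg.norm(A-B)
def blobs(im,mask,box,amin=20):
    x0,y0,x1,y1=box;m=np.zeros(im.shape[:2],np.uint8);m[y0:y1,x0:x1]=mask[y0:y1,x0:x1]
    cs,_=cv2.findContours(m,cv2.RETR_EXTERNAL,cv2.CHAIN_APPROX_NONE)
    return [c for c in cs if cv2.contourArea(c)>amin]
E
python3 - <<'E'
from h import *
np.set_printoptions(precision=1,suppress=True)
T=cv2.imread("pics/top0.png");S=cv2.imread("pics/side0.png")
dk=lambda i:((i.max(2)<45)*255).astype(np.uint8)
def show(i,box):
    for c in blobs(i,dk(i),box,15):
        r=cv2.minAreaRect(c);M=cv2.moments(c);p=cv2.boxPoints(r)
        print(np.array([M['m10']/M['m00'],M['m01']/M['m00']]),cv2.contourArea(c),r[1],p.tolist())
for b in((225,145,247,178),(332,160,358,188)): show(T,b)
for b in((298,138,320,160),(338,182,372,202)): show(S,b)
o=np.array([210,120.]);so=np.array([255,135.])
f=lambda x,y:o+np.array([x,y])/4
g=lambda x,y:so+np.array([x,y])/4
print("upright near edge z149",plane("top",f(177,123),149),plane("top",f(510,156),149))
print("upright far edge",plane("top",f(177,97),149),plane("top",f(512,129),149))
for q in((127,402),(467,457),(158,228),(495,268)):print("board",q,plane("top",f(*q),149))
print("tri corners near L/R",tri(f(127,402),g(77,170)),tri(f(467,457),g(180,327)))
print("side board",plane("side",g(77,170),149),plane("side",g(180,327),149))
for q in((35,402),(612,462),(640,183)):print("riser",plane("top",f(*q),24))
for q in((50,345),(580,403)):print("deck",plane("top",f(*q),134))
E
```

```text
[237.6 163. ] 112.5 (25.997346878051758, 7.056422233581543) [[229.58621215820312, 151.9654998779297], [236.137939453125, 149.3448028564453], [245.79312133789062, 173.4827423095703], [239.24139404296875, 176.1034393310547]]
[345.  174.4] 117.0 (6.559298038482666, 25.92484474182129) [[334.95123291015625, 182.56097412109375], [351.1463623046875, 162.31707763671875], [356.268310546875, 166.41464233398438], [340.07318115234375, 186.65853881835938]]
[309.5 149. ] 107.5 (15.0, 11.0) [[304.0, 141.0], [315.0, 141.0], [315.0, 156.0], [304.0, 156.0]]
[354.1 191. ] 232.5 (23.318531036376953, 13.271716117858887) [[341.67694091796875, 196.58462524414062], [343.3231201171875, 183.4154052734375], [366.46160888671875, 186.30770874023438], [364.8154296875, 199.4769287109375]]
upright near edge z149 [656.6 134.2 149. ] [631.6 -92.3 149. ]
upright far edge [675.1 134.6 149. ] [650.6 -93.9 149. ]
board (127, 402) [465.1 163.6 149. ]
board (467, 457) [426.9 -61.4 149. ]
board (158, 228) [583.3 145.6 149. ]
board (495, 268) [554.  -81.2 149. ]
tri corners near L/R (array([468. , 162.9, 147.1]), np.float64(5.638980967865695)) (array([429. , -62.3, 150. ]), np.float64(4.672495882551819))
side board [469.5 159.3 149. ] [431.9 -61.8 149. ]
riser [483.3 252.9  24. ]
riser [ 436.4 -167.1   24. ]
riser [ 644.7 -192.6   24. ]
deck [506.4 219.2 134. ]
deck [ 464.4 -137.5  134. ]
```

```bash
python3 - <<'E'
from h import *
np.set_printoptions(precision=1,suppress=True)
for n,a,b,ends in(("L",(237.6,163),(309.5,149),((232.86,150.65),(242.5,174.8))),("R",(345,174.4),(354.1,191),((353.7,164.4),(337.5,184.6)))):
    print(n,tri(a,b),"top at z205",plane("top",a,205))
    e=[plane("top",x,212) for x in ends];d=e[0]-e[1];print(e,np.linalg.norm(d),np.degrees(np.arctan2(d[1],d[0])))
S=cv2.imread("pics/side0.png")
# wing top edge tri: top-view ends of wing vs side-view, right wing
so=np.array([255,135.])
# bar ends heights from side view: bar right end near corner top
o=np.array([210,120.])
print("bar right near corner",tri(o+np.array([570,260])/4,so+np.array([390,283])/4))
E
```

```text
L (array([607.8, 168.3, 204. ]), np.float64(0.213849386593938)) top at z205 [607.5 168.2 205. ]
[array([638.7, 180. , 212. ]), array([574.3, 153.5, 212. ])] 69.66203697380965 22.413962209657345
R (array([ 575.5, -109.5,  203.2]), np.float64(0.13120439817289148)) top at z205 [ 575.  -109.4  205. ]
[array([ 599.5, -131.8,  212. ]), array([546.7, -89.5, 212. ])] 67.64422861737684 -38.694099802803585
bar right near corner (array([ 554.2, -130.4,  175.4]), np.float64(1.7398058123661253))
```

Measurements agree with the given geometry. The knobs are 279.7 mm apart, jig yaw is about -0.113 rad, and the board is about 21 mm short of home. I'll move behind the board now.

servo_tool:
  plan:
    - [85,0,0,0,0,0,-8]
    - [85,-24.6,-41.8,0,0,0,0]
    - [85,-24.6,-41.8,0,0,0,0]
    - [85,-24.6,-41.8,0,0,0,0]
    - [85,-24.6,-41.8,0,0,0,0]
    - [85,-24.6,-41.8,0,0,0,0]
    - [85,-24.6,-41.8,0,0,0,0]
    - [85,-24.6,-41.8,0,0,0,0]
    - [85,-24.6,-41.8,0,0,0,0]
    - [85,-24.6,-41.8,0,0,0,0]
    - [85,-24.6,-41.8,0,0,0,0]
    - [85,-24.6,-41.8,0,0,0,0]
    - [85,-24.6,-41.8,0,0,0,0]
    - [85,-24.6,-41.8,0,0,0,0]
    - [85,0,0,40,0,0,0]
    - [85,0,0,40,0,0,0]
    - [85,0,0,0,0,0,0]

```text
clock: 1.8
eef_pos: [414.5, 52.2, 145.0]
tool_rot: [[-0.993, 0.115, -0.013], [0.115, 0.993, 0.0], [0.013, -0.001, -1.0]]
wrist_force: [-1.4, 0.2, -0.7]
grip_width: 0.996
finger_force: 0.0
```

servo_tool:
  plan:
    - [85,0,0,15,0,0,0]
    - [85,0,0,15,0,0,0]
    - [85,-4,0,0,0,0,0]
    - [85,-4,0,0,0,0,0]
    - [85,-4,0,0,0,0,0]
    - [85,-2,0,0,0,0,0]
    - [85,-2,0,0,0,0,0]
    - [85,-2,0,0,0,0,0]
    - [85,-2,0,0,0,0,0]
    - [85,-2,0,0,0,0,0]

```text
clock: 2.8
eef_pos: [440.8, 50.3, 121.3]
tool_rot: [[-0.993, 0.114, -0.001], [0.114, 0.993, -0.0], [0.001, -0.0, -1.0]]
wrist_force: [-3.1, -0.5, 3.0]
grip_width: 0.998
finger_force: 1.6
```

servo_tool:
  plan:
    - [85,-1.5,0,0,0,0,0]
    - [85,-1.5,0,0,0,0,0]
    - [85,-1.5,0,0,0,0,0]
    - [85,-1.5,0,0,0,0,0]
    - [85,-1.5,0,0,0,0,0]
    - [85,-1.5,0,0,0,0,0]

```text
clock: 3.4
eef_pos: [449.9, 49.3, 121.3]
tool_rot: [[-0.993, 0.114, -0.0], [0.114, 0.993, -0.0], [0.0, -0.0, -1.0]]
wrist_force: [-3.6, -0.5, 1.0]
grip_width: 0.995
finger_force: 1.6
```

```bash
python3 - <<'E'
from h import *
im=capture("top");cv2.imwrite("pics/top2.png",im[:,:,::-1])
b=im[120:255,210:380,::-1];cv2.imwrite("pics/t2.png",cv2.convertScaleAbs(cv2.resize(b,None,fx=4,fy=4,interpolation=2),alpha=1.5))
s=capture("side");cv2.imwrite("pics/side2.png",s[:,:,::-1])
s=telemetry.sense();print(s["eef_pos"],s["wrist_force"],s["torque"],s["joints"])
E
```

```text
[450.20530967  49.32408009 121.31805006] [-1.45772011 -1.57383137 -0.10847333] [-0.13622133  0.20380763 -0.09212805] [-9.54986297e-03 -2.32430706e-01  2.18291997e+00  8.27377158e-05
  1.19037013e+00 -1.46626000e+00]
```

View pics/t2.png

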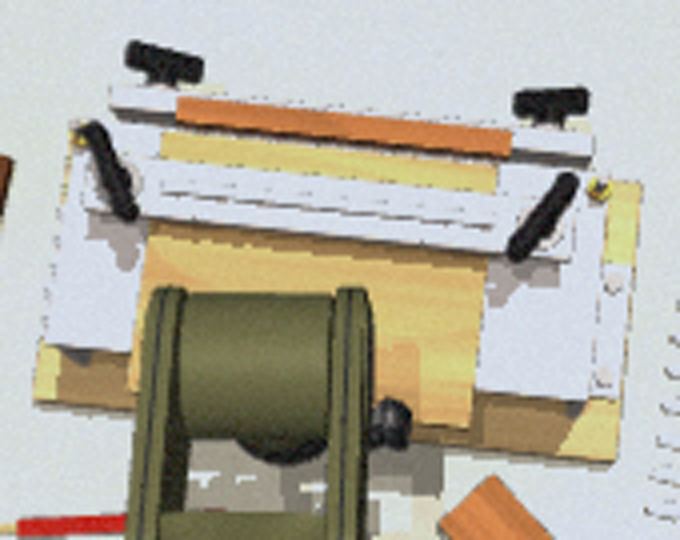

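The strip of board behind the bar is now parallel to the upright, with a gap of about 10 crop px (6–7 mm) left. I'll keep pushing gently.

servo_tool:
  plan:
    - [85,-1.5,0,0,0,0,0]
    - [85,-1.5,0,0,0,0,0]
    - [85,-1,0,0,0,0,0]
    - [85,-1,0,0,0,0,0]

```text
clock: 3.9
eef_pos: [454.8, 48.9, 121.2]
tool_rot: [[-0.994, 0.114, -0.0], [0.114, 0.994, 0.0], [0.0, 0.0, -1.0]]
wrist_force: [-2.8, 1.1, 1.5]
grip_width: 0.995
finger_force: 1.4
```

servo_tool:
  plan:
    - [85,-0.7,0,0,0,0,0]
    - [85,-0.7,0,0,0,0,0]

```text
clock: 4.1
eef_pos: [456.2, 48.7, 121.3]
tool_rot: [[-0.994, 0.114, -0.0], [0.114, 0.994, 0.0], [0.0, 0.0, -1.0]]
wrist_force: [-2.6, 0.3, 0.8]
grip_width: 0.996
finger_force: 1.3
```

servo_tool:
  plan:
    - [85,-0.5,0,0,0,0,0]
    - [85,-0.5,0,0,0,0,0]

```text
clock: 4.3
eef_pos: [457.2, 48.5, 121.2]
tool_rot: [[-0.993, 0.114, -0.0], [0.114, 0.993, 0.0], [0.0, 0.0, -1.0]]
wrist_force: [-1.8, 0.5, 0.9]
grip_width: 0.995
finger_force: 1.1
```

servo_tool:
  plan:
    - [85,-0.5,0,0,0,0,0]
    - [85,-0.5,0,0,0,0,0]

```text
clock: 4.5
eef_pos: [457.7, 48.5, 121.2]
tool_rot: [[-0.993, 0.114, -0.002], [0.114, 0.993, 0.0], [0.002, 0.0, -1.0]]
wrist_force: [-6.3, 0.2, 3.3]
grip_width: 0.993
finger_force: 3.2
```

Force is rising: contact is starting.

servo_tool:
  plan:
    - [85,-0.4,0,0,0,0,0]
    - [85,0,0,0,0,0,0]

```text
clock: 4.7
eef_pos: [457.6, 48.5, 121.3]
tool_rot: [[-0.993, 0.114, -0.003], [0.114, 0.993, 0.0], [0.003, -0.0, -1.0]]
wrist_force: [-5.9, 1.2, 3.4]
grip_width: 0.999
finger_force: 3.5
```

servo_tool:
  plan:
    - [85,-0.3,0,0,0,0,0]
    - [85,0,0,0,0,0,0]

```text
clock: 4.9
eef_pos: [457.6, 48.5, 121.2]
tool_rot: [[-0.993, 0.114, -0.004], [0.114, 0.993, 0.0], [0.004, -0.0, -1.0]]
wrist_force: [-8.3, 1.4, 5.1]
grip_width: 0.995
finger_force: 4.2
```

servo_tool:
  plan:
    - [85,-0.5,0,0,0,0,0]
    - [85,0,0,0,0,0,0]

```text
clock: 5.1
eef_pos: [457.6, 48.5, 121.2]
tool_rot: [[-0.993, 0.114, -0.005], [0.114, 0.993, 0.001], [0.005, -0.0, -1.0]]
wrist_force: [-10.6, 0.7, 6.7]
grip_width: 0.995
finger_force: 5.3
```

```bash
python3 - <<'E'
from h import *
im=capture("top");cv2.imwrite("pics/top3.png",im[:,:,::-1])
b=im[145:170,240:345,::-1];cv2.imwrite("pics/t3.png",cv2.convertScaleAbs(cv2.resize(b,None,fx=7,fy=7,interpolation=2),alpha=1.5))
s=telemetry.sense();print(s["eef_pos"],s["wrist_force"],s["torque"])
E
```

```text
[457.6215427   48.48860524 121.23841878] [-11.54655975   0.7900084    4.75129531] [ 0.21997584  1.4698176  -0.05128253]
```

View pics/t3.png

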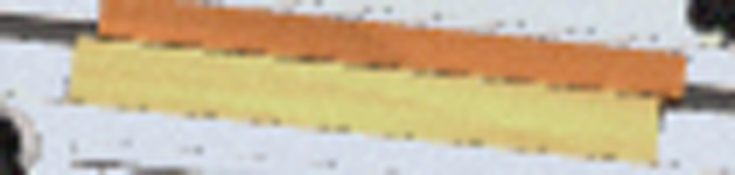

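The pine edge meets the upright flush along its whole length, from about (80,38) to (660,97) in the crop. I'll back off and go to the left knob.

servo_tool:
  plan:
    - [85,5,0,0,0,0,0]
    - [85,15,0,0,0,0,0]
    - [85,0,0,-27.5,0,0,-6.6]
    - [85,0,0,-27.5,0,0,-6.6]
    - [85,0,0,-27.5,0,0,-6.6]
    - [85,0,0,-27.5,0,0,-6.7]
    - [85,-39.8,10.5,0,0,0,0]
    - [85,-39.8,10.5,0,0,0,0]
    - [85,-39.8,10.5,0,0,0,0]
    - [85,-39.8,10.5,0,0,0,0]
    - [85,-39.8,10.5,0,0,0,0]
    - [85,0,0,0,0,0,0]
    - [85,0,0,0,0,0,0]

```text
clock: 6.45
eef_pos: [609.2, 168.1, 230.5]
tool_rot: [[-0.94, -0.342, -0.0], [-0.342, 0.94, -0.0], [0.0, -0.0, -1.0]]
wrist_force: [-0.9, -1.0, -0.6]
grip_width: 0.993
finger_force: 0.0
```

servo_tool:
  plan:
    - [40,1,0.7,12,0,0,0]
    - [40,1,0,12,0,0,0]
    - [40,0,0,12,0,0,0]
    - [0,0,0,0,0,0,0]
    - [0,0,0,0,0,0,0]
    - [0,0,0,0,0,0,0]
    - [0,0,0,0,0,0,0]
  newtons: 60

```text
clock: 7.15
eef_pos: [606.0, 167.0, 194.6]
tool_rot: [[-0.94, -0.341, -0.002], [-0.341, 0.94, -0.002], [0.002, -0.001, -1.0]]
wrist_force: [-0.7, -3.9, -3.4]
grip_width: 0.129
finger_force: 60.5
```

```bash
cat > s.py <<'E'
from h import *
np.set_printoptions(precision=3,suppress=True)
s=telemetry.sense();y=s["tool_rot"]
R=np.array(y);print(round(s["clock"],2),np.array(s["eef_pos"]),"yang",round(float(np.degrees(np.arctan2(R[1,1],R[0,1]))),1),"F tool",R.T@np.array(s["wrist_force"]),"T tool",R.T@np.array(s["torque"]),s["finger_force"],s["grip_width"])
E
python3 s.py
```

```text
7.15 [605.961 167.002 194.649] yang 109.9 F tool [ 1.977 -3.388  3.416] T tool [ 0.404  0.328 -0.011] 60.486520528793335 0.12934909671643313
```

servo_tool:
  plan:
    - [0,0,0,0.28,0,0,8.5]
    - [0,0,0,0.28,0,0,8.5]
    - [0,0,0,0.28,0,0,8.5]
    - [0,0,0,0.28,0,0,8.5]

```text
clock: 7.55
eef_pos: [605.9, 168.7, 193.5]
tool_rot: [[-0.969, 0.248, -0.002], [0.248, 0.969, 0.002], [0.002, 0.002, -1.0]]
wrist_force: [-0.9, 1.6, -5.3]
grip_width: 0.125
finger_force: 60.5
```

```bash
python3 s.py
```

```text
7.55 [605.937 168.655 193.547] yang 75.6 F tool [1.209 1.293 5.273] T tool [-0.332  0.181 -0.053] 60.52195966243744 0.12524524686275876
```

servo_tool:
  plan:
    - [40,0,0,0,0,0,0]
    - [40,0,0,0,0,0,0]
    - [40,0,0,-19,0,0,0]
    - [40,0,0,-19,0,0,0]
    - [40,0,0,0,0,0,7]
    - [40,0,0,0,0,0,7]
    - [40,0,0,0,0,0,7]
    - [40,0,0,0,0,0,6.5]
    - [40,-27.2,-38,0,0,0,0]
    - [40,-27.2,-38,0,0,0,0]
    - [40,-27.2,-38,0,0,0,0]
    - [40,-27.2,-38,0,0,0,0]
    - [40,-27.2,-38,0,0,0,0]
    - [40,-27.2,-38,0,0,0,0]
    - [40,0,0,0,0,0,0]
    - [40,0,0,0,0,0,0]

```text
clock: 9.15
eef_pos: [577.9, -112.2, 233.3]
tool_rot: [[-0.748, 0.664, 0.002], [0.664, 0.748, 0.0], [-0.001, 0.001, -1.0]]
wrist_force: [-0.0, 0.2, 0.7]
grip_width: 0.471
finger_force: 0.0
```

```bash
python3 s.py; python3 -c "
from h import *
s=capture('side');b=s[130:215,280:390,::-1];cv2.imwrite('pics/s4.png',cv2.convertScaleAbs(cv2.resize(b,None,fx=6,fy=6,interpolation=2),alpha=1.7))"
```

```text
9.15 [ 577.866 -112.164  233.306] yang 48.4 F tool [ 0.102  0.114 -0.676] T tool [ 0.015  0.028 -0.046] 0.0 0.4710876919064308
```

View pics/s4.png

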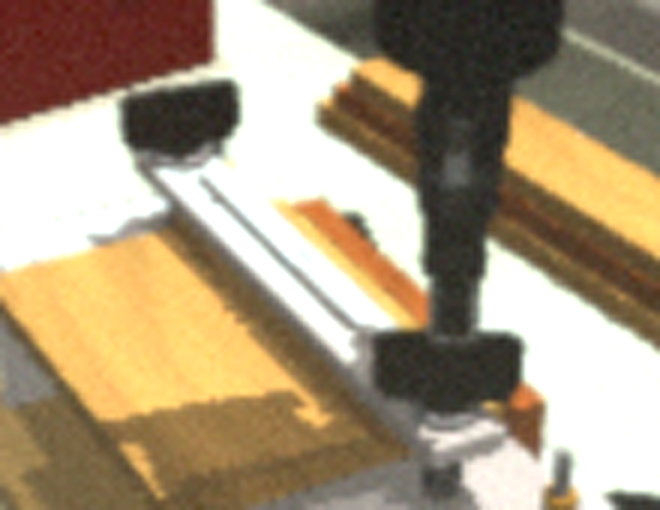

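The left wing has turned in the picture, and the gripper stands over the right wing at about (450,365) in the crop. I'll correct by a few mm, descend and grip.

servo_tool:
  plan:
    - [40,2,-0.7,13,0,0,0]
    - [40,1.9,0,13,0,0,0]
    - [40,0,0,13,0,0,0]
    - [0,0,0,0,0,0,0]
    - [0,0,0,0,0,0,0]
    - [0,0,0,0,0,0,0]
    - [0,0,0,0,0,0,0]
  newtons: 60

```text
clock: 9.9
eef_pos: [573.8, -108.4, 192.0]
tool_rot: [[-0.749, 0.663, -0.001], [0.663, 0.749, 0.002], [0.002, 0.0, -1.0]]
wrist_force: [2.6, 1.7, -7.5]
grip_width: 0.127
finger_force: 60.9
```

```bash
python3 s.py
```

```text
9.9 [ 573.831 -108.373  192.043] yang 48.5 F tool [-0.863  2.986  7.508] T tool [-0.562 -0.028 -0.024] 60.93733727931976 0.12727117445827393
```

servo_tool:
  plan:
    - [0,0,0,0.28,0,0,8.5]
    - [0,0,0,0.28,0,0,8.5]
    - [0,0,0,0.28,0,0,8.5]
    - [0,0,0,0.28,0,0,8.5]
    - [0,0,0,0.28,0,0,8.5]
    - [0,0,0,0.28,0,0,8.5]
    - [0,0,0,0.28,0,0,8.5]

```text
clock: 10.6
eef_pos: [576.3, -107.4, 190.2]
tool_rot: [[0.197, 0.98, 0.006], [0.98, -0.197, 0.003], [0.004, 0.005, -1.0]]
wrist_force: [13.3, 5.1, -12.6]
grip_width: 0.131
finger_force: 60.3
```

```bash
python3 s.py
```

```text
10.6 [ 576.34  -107.444  190.233] yang -11.4 F tool [ 7.591 11.948 12.704] T tool [-1.87   1.267 -0.208] 60.33813178539276 0.13062243990523345
```

servo_tool:
  plan:
    - [40,0,0,0,0,0,0]
    - [40,0,0,0,0,0,0]
    - [40,0,0,-20,0,0,0]
    - [40,0,0,-20,0,0,0]
    - [40,0,0,0,0,0,-8]
    - [40,0,0,0,0,0,-8]
    - [40,0,0,0,0,0,-8]
    - [40,0,0,0,0,0,-8]
    - [40,0,0,0,0,0,-8]
    - [40,0,0,0,0,0,-8]
    - [40,0,0,0,0,0,-8]
    - [40,0,0,0,0,0,-8]
    - [40,0,0,0,0,0,-8]
    - [40,0,0,0,0,0,-8]
    - [40,0,0,0,0,0,-7]

```text
clock: 12.1
eef_pos: [574.4, -109.7, 232.8]
tool_rot: [[-0.971, 0.237, 0.002], [0.237, 0.972, -0.001], [-0.002, -0.001, -1.0]]
wrist_force: [-0.2, -0.6, 0.2]
grip_width: 0.468
finger_force: 0.0
```

servo_tool:
  plan:
    - [40,5.9,46.2,0,0,0,0]
    - [40,5.9,46.2,0,0,0,0]
    - [40,5.9,46.2,0,0,0,0]
    - [40,5.9,46.2,0,0,0,0]
    - [40,5.9,46.2,0,0,0,0]
    - [40,5.9,46.2,0,0,0,0]
    - [40,0,0,0,0,0,0]
    - [40,0,0,0,0,0,0]

```text
clock: 12.9
eef_pos: [607.3, 169.2, 232.3]
tool_rot: [[-0.971, 0.24, 0.001], [0.24, 0.971, -0.001], [-0.002, -0.0, -1.0]]
wrist_force: [0.0, -0.4, -0.7]
grip_width: 0.47
finger_force: 0.0
```

```bash
python3 s.py
```

```text
12.9 [607.311 169.167 232.333] yang 76.1 F tool [-0.149 -0.426  0.684] T tool [-0.008 -0.001  0.023] 0.0 0.4703707767247594
```

servo_tool:
  plan:
    - [40,-1.6,-0.8,13,0,0,0]
    - [40,0,0,13,0,0,0]
    - [40,0,0,12.8,0,0,0.5]
    - [0,0,0,0,0,0,0]
    - [0,0,0,0,0,0,0]
    - [0,0,0,0,0,0,0]
    - [0,0,0,0,0,0,0]
  newtons: 60

```text
clock: 13.6
eef_pos: [607.9, 167.8, 191.2]
tool_rot: [[-0.968, 0.251, -0.001], [0.251, 0.968, 0.001], [0.001, 0.001, -1.0]]
wrist_force: [2.8, 4.8, -7.7]
grip_width: 0.132
finger_force: 60.2
```

```bash
python3 s.py
```

```text
13.6 [607.929 167.756 191.216] yang 75.5 F tool [-1.498  5.378  7.714] T tool [-0.668 -0.174  0.077] 60.20326495170593 0.13163451754137762
```

servo_tool:
  plan:
    - [0,0,0,0.28,0,0,8.5]
    - [0,0,0,0.28,0,0,8.5]
    - [0,0,0,0.28,0,0,8.5]
    - [0,0,0,0.28,0,0,8.5]

```text
clock: 14.0
eef_pos: [608.0, 168.2, 190.1]
tool_rot: [[-0.658, 0.753, -0.001], [0.753, 0.658, 0.002], [0.002, 0.0, -1.0]]
wrist_force: [2.7, 5.8, -9.3]
grip_width: 0.128
finger_force: 60.2
```

```bash
python3 s.py
```

```text
14.0 [608.045 168.212 190.08 ] yang 41.1 F tool [2.628 5.829 9.265] T tool [-0.871  0.366 -0.132] 60.16891658306122 0.12764299219981864
```

servo_tool:
  plan:
    - [0,0,0,0.28,0,0,8.5]
    - [0,0,0,0.28,0,0,8.5]
    - [0,0,0,0.28,0,0,8.5]

```text
clock: 14.3
eef_pos: [608.3, 168.5, 189.3]
tool_rot: [[-0.27, 0.963, 0.0], [0.963, 0.27, 0.002], [0.002, 0.001, -1.0]]
wrist_force: [4.1, 5.9, -10.0]
grip_width: 0.13
finger_force: 60.1
```

```bash
python3 s.py
```

```text
14.3 [608.332 168.468 189.307] yang 15.6 F tool [ 4.555  5.492 10.036] T tool [-0.855  0.854 -0.121] 60.06557285785675 0.1300891364059864
```

servo_tool:
  plan:
    - [40,0,0,0,0,0,0]
    - [40,0,0,0,0,0,0]
    - [40,0,0,-20,0,0,0]
    - [40,0,0,-20,0,0,0]
    - [40,0,0,0,0,0,6.7]
    - [40,0,0,0,0,0,6.7]
    - [40,0,0,0,0,0,6.7]
    - [40,0,0,0,0,0,6.7]
    - [40,-46.5,3.9,0,0,0,0]
    - [40,-46.5,3.9,0,0,0,0]
    - [40,-46.5,3.9,0,0,0,0]
    - [40,-46.5,3.9,0,0,0,0]
    - [40,-46.5,3.9,0,0,0,0]
    - [40,-46.5,3.9,0,0,0,0]
    - [40,0,0,0,0,0,0]
    - [40,0,0,0,0,0,0]
    - [40,0,0,0,0,0,0]

```text
clock: 16.0
eef_pos: [579.1, -110.6, 231.3]
tool_rot: [[0.187, 0.982, 0.001], [0.982, -0.187, -0.0], [-0.0, 0.001, -1.0]]
wrist_force: [-1.0, 0.6, -0.1]
grip_width: 0.469
finger_force: 0.0
```

```bash
python3 s.py
```

```text
16.0 [ 579.123 -110.647  231.26 ] yang -10.8 F tool [ 0.45  -1.095  0.139] T tool [-0.037 -0.006 -0.009] 0.0 0.4686781744523342
```

servo_tool:
  plan:
    - [40,-0.2,-3.2,13,0,0,0.6]
    - [40,0,0,13,0,0,0]
    - [40,0,0,12,0,0,0]
    - [0,0,0,0,0,0,0]
    - [0,0,0,0,0,0,0]
    - [0,0,0,0,0,0,0]
    - [0,0,0,0,0,0,0]
  newtons: 60

```text
clock: 16.7
eef_pos: [575.9, -110.4, 191.5]
tool_rot: [[0.198, 0.98, 0.0], [0.98, -0.198, 0.001], [0.001, 0.0, -1.0]]
wrist_force: [5.1, 1.5, -8.1]
grip_width: 0.13
finger_force: 60.2
```

```bash
python3 s.py
```

```text
16.7 [ 575.851 -110.4    191.51 ] yang -11.4 F tool [2.506 4.725 8.053] T tool [-0.744  0.31  -0.001] 60.21907389163971 0.1299607440238435
```

servo_tool:
  plan:
    - [0,0,0,0.28,0,0,8.5]
    - [0,0,0,0.28,0,0,8.5]
    - [0,0,0,0.28,0,0,8.5]

```text
clock: 17.0
eef_pos: [575.8, -110.3, 190.7]
tool_rot: [[0.606, 0.796, 0.0], [0.796, -0.606, 0.001], [0.001, -0.0, -1.0]]
wrist_force: [5.5, 0.4, -8.6]
grip_width: 0.127
finger_force: 60.2
```

```bash
python3 s.py
```

```text
17.0 [ 575.82  -110.327  190.712] yang -37.3 F tool [3.708 4.148 8.634] T tool [-0.409  0.684 -0.102] 60.19542217254639 0.12728819229452604
```

servo_tool:
  plan:
    - [0,0,0,0.28,0,0,8.5]
    - [0,0,0,0.28,0,0,8.5]

```text
clock: 17.2
eef_pos: [575.8, -110.2, 190.2]
tool_rot: [[0.812, 0.584, 0.0], [0.584, -0.812, 0.001], [0.001, -0.001, -1.0]]
wrist_force: [4.2, 2.3, -7.9]
grip_width: 0.13
finger_force: 60.2
```

```bash
python3 s.py
```

```text
17.2 [ 575.81  -110.239  190.159] yang -54.3 F tool [4.791 0.573 7.918] T tool [-0.152  0.823 -0.098] 60.208842158317566 0.12998193903011548
```

servo_tool:
  plan:
    - [0,0,0,0.28,0,0,8.5]
    - [0,0,0,0.28,0,0,8.5]

```text
clock: 17.4
eef_pos: [575.8, -110.2, 189.6]
tool_rot: [[0.947, 0.321, 0.0], [0.321, -0.947, 0.001], [0.001, -0.001, -1.0]]
wrist_force: [4.0, 1.3, -8.2]
grip_width: 0.134
finger_force: 60.2
```

```bash
python3 s.py
```

```text
17.4 [ 575.827 -110.176  189.595] yang -71.3 F tool [4.227 0.124 8.207] T tool [ 0.117  0.892 -0.118] 60.207509994506836 0.13378301078588747
```

servo_tool:
  plan:
    - [40,0,0,0,0,0,0]
    - [40,0,0,0,0,0,0]
    - [40,0,0,-20,0,0,0]
    - [40,0,0,-20,0,0,0]
    - [40,0,0,0,0,0,-7.9]
    - [40,0,0,0,0,0,-7.9]
    - [40,0,0,0,0,0,-7.9]
    - [40,0,0,0,0,0,-7.9]
    - [40,0,0,0,0,0,-7.9]
    - [40,0,0,0,0,0,-7.9]
    - [40,0,0,0,0,0,-7.9]
    - [40,0,0,0,0,0,-7.9]
    - [40,0,0,0,0,0,-7.9]
    - [40,0,0,0,0,0,-7.9]
    - [40,0,0,0,0,0,-7.9]

```text
clock: 18.9
eef_pos: [576.0, -111.1, 232.1]
tool_rot: [[-0.283, 0.959, 0.001], [0.959, 0.283, -0.001], [-0.001, 0.001, -1.0]]
wrist_force: [0.3, 0.6, 0.0]
grip_width: 0.472
finger_force: 0.0
```

servo_tool:
  plan:
    - [40,43.2,17.7,0,0,0,0]
    - [40,43.2,17.7,0,0,0,0]
    - [40,43.2,17.7,0,0,0,0]
    - [40,43.2,17.7,0,0,0,0]
    - [40,43.2,17.7,0,0,0,0]
    - [40,43.2,17.7,0,0,0,0]
    - [40,0,0,0,0,0,0]
    - [40,0,0,0,0,0,0]
    - [40,0,0,0,0,0,0]

```text
clock: 19.8
eef_pos: [606.7, 166.9, 231.2]
tool_rot: [[-0.275, 0.961, 0.001], [0.961, 0.275, -0.0], [-0.001, 0.001, -1.0]]
wrist_force: [0.1, 0.2, -0.4]
grip_width: 0.47
finger_force: 0.0
```

```bash
python3 s.py
```

```text
19.8 [606.714 166.89  231.242] yang 16.0 F tool [0.174 0.163 0.376] T tool [ 0.016 -0.017 -0.005] 0.0 0.4704742478068891
```

servo_tool:
  plan:
    - [40,0.8,1.9,13,0,0,0.4]
    - [40,0,0,13,0,0,0]
    - [40,0,0,13,0,0,0]
    - [0,0,0,0,0,0,0]
    - [0,0,0,0,0,0,0]
    - [0,0,0,0,0,0,0]
    - [0,0,0,0.28,0,0,8.5]
    - [0,0,0,0.28,0,0,8.5]
  newtons: 60

```text
clock: 20.6
eef_pos: [608.5, 168.9, 189.8]
tool_rot: [[0.031, 1.0, 0.001], [1.0, -0.031, -0.0], [-0.0, 0.001, -1.0]]
wrist_force: [5.5, 0.4, -9.5]
grip_width: 0.133
finger_force: 60.5
```

```bash
python3 s.py
```

```text
20.6 [608.514 168.891 189.752] yang -1.8 F tool [0.533 5.446 9.539] T tool [-0.8    0.114 -0.117] 60.51907002925873 0.13268828055749043
```

servo_tool:
  plan:
    - [0,0,0,0.28,0,0,8.5]
    - [0,0,0,0.28,0,0,8.5]

```text
clock: 20.8
eef_pos: [608.8, 168.9, 189.3]
tool_rot: [[0.322, 0.947, 0.002], [0.947, -0.322, -0.0], [0.0, 0.002, -1.0]]
wrist_force: [7.3, 0.2, -8.8]
grip_width: 0.131
finger_force: 60.4
```

```bash
python3 s.py
```

```text
20.8 [608.816 168.919 189.253] yang -18.8 F tool [2.559 6.835 8.784] T tool [-0.962  0.427 -0.119] 60.432384610176086 0.1307696957080752
```

servo_tool:
  plan:
    - [0,0,0,0.28,0,0,8.5]
    - [0,0,0,0.28,0,0,8.5]

```text
clock: 21.0
eef_pos: [609.1, 168.8, 188.7]
tool_rot: [[0.585, 0.811, 0.002], [0.811, -0.585, -0.0], [0.001, 0.002, -1.0]]
wrist_force: [7.9, 0.8, -8.7]
grip_width: 0.132
finger_force: 60.4
```

```bash
python3 s.py
```

```text
21.0 [609.112 168.823 188.699] yang -35.8 F tool [5.307 5.934 8.692] T tool [-0.867  0.813 -0.131] 60.38391888141632 0.13186248335499925
```

servo_tool:
  plan:
    - [0,0,0,0.28,0,0,8.5]

```text
clock: 21.1
eef_pos: [609.3, 168.8, 188.6]
tool_rot: [[0.698, 0.716, 0.003], [0.716, -0.698, -0.0], [0.002, 0.002, -1.0]]
wrist_force: [7.9, 0.5, -9.3]
grip_width: 0.127
finger_force: 60.5
```

```bash
python3 s.py
```

```text
21.1 [609.257 168.779 188.592] yang -44.3 F tool [5.864 5.297 9.287] T tool [-0.759  0.85  -0.165] 60.50173044204712 0.12691292762558343
```

servo_tool:
  plan:
    - [40,0,0,0,0,0,0]
    - [40,0,0,0,0,0,0]
    - [40,0,0,-20,0,0,0]
    - [40,0,0,-20,0,0,0]
    - [40,0,0,0,0,0,6.7]
    - [40,0,0,0,0,0,6.7]
    - [40,0,0,0,0,0,6.7]
    - [40,0,0,0,0,0,6.9]
    - [40,-20,42.2,0,0,0,0]
    - [40,-20,42.2,0,0,0,0]
    - [40,-20,42.2,0,0,0,0]
    - [40,-20,42.2,0,0,0,0]
    - [40,-20,42.2,0,0,0,0]
    - [40,-20,42.2,0,0,0,0]
    - [40,0,0,0,0,0,0]
    - [40,0,0,0,0,0,0]
    - [40,0,0,0,0,0,0]

```text
clock: 22.8
eef_pos: [577.6, -108.7, 230.2]
tool_rot: [[0.945, 0.328, 0.001], [0.328, -0.945, 0.0], [0.001, 0.0, -1.0]]
wrist_force: [0.0, -0.9, 0.2]
grip_width: 0.472
finger_force: 0.0
```

```bash
python3 s.py
```

```text
22.8 [ 577.641 -108.691  230.243] yang -70.9 F tool [-0.265  0.901 -0.158] T tool [ 0.045 -0.011  0.008] 0.0 0.4715785677483841
```

servo_tool:
  plan:
    - [40,-2.2,0.8,13,0,0,0.4]
    - [40,0,0,13,0,0,0]
    - [40,0,0,13,0,0,0]
    - [0,0,0,0,0,0,0]
    - [0,0,0,0,0,0,0]
    - [0,0,0,0,0,0,0]
    - [0,0,0,0.28,0,0,8.5]
    - [0,0,0,0.28,0,0,8.5]
  newtons: 60

```text
clock: 23.6
eef_pos: [575.1, -110.3, 189.3]
tool_rot: [[1.0, 0.023, -0.002], [0.023, -1.0, 0.002], [-0.002, -0.002, -1.0]]
wrist_force: [-0.5, 2.0, -3.9]
grip_width: 0.131
finger_force: 60.2
```

```bash
python3 s.py
```

```text
23.6 [ 575.057 -110.315  189.261] yang -88.7 F tool [-0.444 -2.036  3.944] T tool [ 0.408 -0.147 -0.162] 60.18250823020935 0.1307404968776269
```

servo_tool:
  plan:
    - [0,0,0,0.28,0,0,8.5]

```text
clock: 23.7
eef_pos: [575.1, -110.1, 189.2]
tool_rot: [[0.992, -0.124, -0.002], [-0.124, -0.992, 0.002], [-0.002, -0.002, -1.0]]
wrist_force: [-1.1, 3.2, -3.2]
grip_width: 0.134
finger_force: 60.3
```

```bash
python3 s.py
```

```text
23.7 [ 575.087 -110.132  189.188] yang -97.1 F tool [-1.5   -3.029  3.257] T tool [ 0.466 -0.269 -0.251] 60.3068071603775 0.1343692033228671
```

servo_tool:
  plan:
    - [0,0,0,0.28,0,0,8.5]

```text
clock: 23.8
eef_pos: [575.1, -110.0, 189.1]
tool_rot: [[0.963, -0.27, -0.001], [-0.27, -0.963, 0.002], [-0.002, -0.002, -1.0]]
wrist_force: [-1.6, 3.7, -1.7]
grip_width: 0.129
finger_force: 60.4
```

```bash
python3 s.py
```

```text
23.8 [ 575.106 -109.968  189.07 ] yang -105.6 F tool [-2.498 -3.183  1.744] T tool [ 0.534 -0.366 -0.288] 60.42840242385864 0.129215327609676
```

servo_tool:
  plan:
    - [40,0,0,0,0,0,0]
    - [40,0,0,0,0,0,0]
    - [40,0,0,-20,0,0,0]
    - [40,0,0,-20,0,0,0]
    - [40,0,0,0,0,0,-7.7]
    - [40,0,0,0,0,0,-7.7]
    - [40,0,0,0,0,0,-7.7]
    - [40,0,0,0,0,0,-7.7]
    - [40,0,0,0,0,0,-7.7]
    - [40,0,0,0,0,0,-7.7]
    - [40,0,0,0,0,0,-7.7]
    - [40,0,0,0,0,0,-7.4]

```text
clock: 25.0
eef_pos: [576.1, -111.5, 230.5]
tool_rot: [[0.69, 0.724, 0.002], [0.724, -0.69, -0.001], [0.001, 0.002, -1.0]]
wrist_force: [-0.4, -0.3, 0.4]
grip_width: 0.47
finger_force: 0.0
```

servo_tool:
  plan:
    - [40,37.1,-28.4,0,0,0,0]
    - [40,37.1,-28.4,0,0,0,0]
    - [40,37.1,-28.4,0,0,0,0]
    - [40,37.1,-28.4,0,0,0,0]
    - [40,37.1,-28.4,0,0,0,0]
    - [40,37.1,-28.4,0,0,0,0]
    - [40,0,0,0,0,0,0]
    - [40,0,0,0,0,0,0]
    - [40,0,0,0,0,0,0]

```text
clock: 25.9
eef_pos: [608.1, 166.7, 229.9]
tool_rot: [[0.695, 0.719, 0.001], [0.719, -0.695, -0.0], [0.0, 0.001, -1.0]]
wrist_force: [0.3, -0.5, 0.6]
grip_width: 0.466
finger_force: 0.0
```

```bash
python3 s.py
```

```text
25.9 [608.149 166.697 229.929] yang -44.0 F tool [-0.212  0.556 -0.61 ] T tool [ 0.004 -0.037  0.011] 0.0 0.4662680492972048
```

servo_tool:
  plan:
    - [40,1.6,-0.8,13,0,0,0.4]
    - [40,0,0,13,0,0,0]
    - [40,0,0,13.5,0,0,0]
    - [0,0,0,0,0,0,0]
    - [0,0,0,0,0,0,0]
    - [0,0,0,0,0,0,0]
    - [0,0,0,0.13,0,0,4]
    - [0,0,0,0.13,0,0,4]
  newtons: 60

```text
clock: 26.7
eef_pos: [608.5, 167.9, 188.5]
tool_rot: [[0.794, 0.608, -0.0], [0.608, -0.794, -0.002], [-0.002, 0.002, -1.0]]
wrist_force: [4.1, -3.8, -7.0]
grip_width: 0.125
finger_force: 60.4
```

```bash
python3 s.py
```

```text
26.7 [608.456 167.949 188.458] yang -52.6 F tool [0.967 5.51  6.979] T tool [-0.717  0.053 -0.233] 60.429829359054565 0.12471688699037936
```

servo_tool:
  plan:
    - [0,0,0,0.13,0,0,4]

```text
clock: 26.8
eef_pos: [608.5, 168.0, 188.4]
tool_rot: [[0.835, 0.551, -0.0], [0.551, -0.835, -0.002], [-0.001, 0.002, -1.0]]
wrist_force: [3.0, -4.2, -6.5]
grip_width: 0.123
finger_force: 60.5
```

```bash
python3 s.py
```

```text
26.8 [608.483 167.967 188.421] yang -56.6 F tool [0.19  5.195 6.478] T tool [-0.626  0.063 -0.235] 60.48105776309967 0.12330436856802383
```

servo_tool:
  plan:
    - [0,0,0,0.13,0,0,4]

```text
clock: 26.9
eef_pos: [608.5, 168.0, 188.4]
tool_rot: [[0.871, 0.491, -0.0], [0.491, -0.871, -0.002], [-0.001, 0.002, -1.0]]
wrist_force: [2.6, -3.6, -6.6]
grip_width: 0.127
finger_force: 60.5
```

```bash
for i in 1 ; do python3 s.py; done
```

```text
26.9 [608.48  167.976 188.372] yang -60.6 F tool [0.537 4.362 6.629] T tool [-0.627  0.089 -0.279] 60.5368709564209 0.12720822757671393
```

servo_tool:
  plan:
    - [40,0,0,0,0,0,0]
    - [40,0,0,0,0,0,0]
    - [40,0,0,-20,0,0,0]
    - [40,0,0,-20,0,0,0]
    - [40,0,0,0,0,0,7.5]
    - [40,0,0,0,0,0,7.5]
    - [40,0,0,0,0,0,7.5]
    - [40,0,0,0,0,0,7.5]
    - [40,0,0,0,0,0,7.5]
    - [40,0,0,0,0,0,7.5]
    - [40,7.2,46.1,0,0,0,0]
    - [40,7.2,46.1,0,0,0,0]
    - [40,7.2,46.1,0,0,0,0]
    - [40,7.2,46.1,0,0,0,0]
    - [40,7.2,46.1,0,0,0,0]
    - [40,7.2,46.1,0,0,0,0]
    - [40,0,0,0,0,0,0]
    - [40,0,0,0,0,0,0]
    - [40,0,0,0,0,0,0]

```text
clock: 28.8
eef_pos: [576.7, -108.0, 230.1]
tool_rot: [[0.964, -0.265, 0.001], [-0.265, -0.964, 0.0], [0.001, -0.001, -1.0]]
wrist_force: [0.1, 0.6, -1.1]
grip_width: 0.469
finger_force: 0.0
```

```bash
python3 s.py
```

```text
28.8 [ 576.718 -108.018  230.052] yang -105.4 F tool [-0.023 -0.593  1.123] T tool [0.031 0.056 0.011] 0.0 0.4691419650793364
```

servo_tool:
  plan:
    - [40,-0.6,2.3,13,0,0,0.2]
    - [40,0,0,13,0,0,0]
    - [40,0,0,13.5,0,0,0]
    - [0,0,0,0,0,0,0]
    - [0,0,0,0,0,0,0]
    - [0,0,0,0,0,0,0]
    - [0,0,0,0.05,0,0,2]
    - [0,0,0,0.05,0,0,2]
  newtons: 60

```text
clock: 29.6
eef_pos: [574.7, -109.9, 188.7]
tool_rot: [[0.942, -0.336, -0.002], [-0.336, -0.942, 0.002], [-0.002, -0.001, -1.0]]
wrist_force: [2.1, 3.7, -6.2]
grip_width: 0.127
finger_force: 59.9
```

```bash
python3 s.py
```

```text
29.6 [ 574.691 -109.894  188.713] yang -109.6 F tool [ 0.769 -4.146  6.241] T tool [ 0.528 -0.103 -0.331] 59.90092992782593 0.1273797137437974
```

Right knob reads 0.33, a touch stiff, so I'll ease it back slightly and re-read on a small clockwise turn.

servo_tool:
  plan:
    - [0,0,0,-0.15,0,0,-5]
    - [0,0,0,-0.15,0,0,-5]
    - [0,0,0,0.07,0,0,2]
    - [0,0,0,0.07,0,0,2]

```text
clock: 30.0
eef_pos: [574.7, -110.1, 188.8]
tool_rot: [[0.972, -0.236, -0.002], [-0.236, -0.972, 0.002], [-0.002, -0.001, -1.0]]
wrist_force: [0.8, 3.7, -6.2]
grip_width: 0.134
finger_force: 59.8
```

```bash
python3 s.py
```

```text
30.0 [ 574.655 -110.066  188.764] yang -103.7 F tool [-0.081 -3.745  6.202] T tool [ 0.485 -0.005 -0.277] 59.83245134353638 0.13429641594231112
```

servo_tool:
  plan:
    - [60,0,0,0,0,0,0]
    - [60,0,0,0,0,0,0]
    - [60,0,0,0,0,0,0]
    - [60,0,0,-20,0,0,0]
    - [60,0,0,-30,0,0,0]
    - [60,-40,-20,-20,0,0,0]
    - [60,-40,-20,0,0,0,0]
    - [60,-40,-20,0,0,0,0]
    - [60,-40,-20,0,0,0,0]
    - [60,0,0,0,0,0,0]
    - [60,0,0,0,0,0,0]

```text
clock: 31.1
eef_pos: [438.7, 4.6, 261.2]
tool_rot: [[0.972, -0.235, 0.003], [-0.235, -0.972, -0.001], [0.003, 0.0, -1.0]]
wrist_force: [0.1, -0.4, 0.4]
grip_width: 0.7
finger_force: 0.0
```

```bash
python3 s.py; python3 -c "
from h import *
for n,(x0,y0,x1,y1) in (('top',(210,120,380,255)),('side',(255,135,405,240))):
  im=capture(n);globals()[n]=cv2.resize(im[y0:y1,x0:x1,::-1],(680,280),interpolation=2) if n=='x' else cv2.resize(im[y0:y1,x0:x1,::-1],(400,int(400*(y1-y0)/(x1-x0))),interpolation=2)
h=min(top.shape[0],side.shape[0]);cv2.imwrite('pics/f.png',cv2.convertScaleAbs(np.hstack([top[:h],side[:h]]),alpha=1.5))"
```

```text
31.1 [438.663   4.643 261.179] yang -103.6 F tool [ 0.157  0.373 -0.432] T tool [ 0.013 -0.024 -0.028] 0.0 0.7002383796630344
```

View pics/f.png

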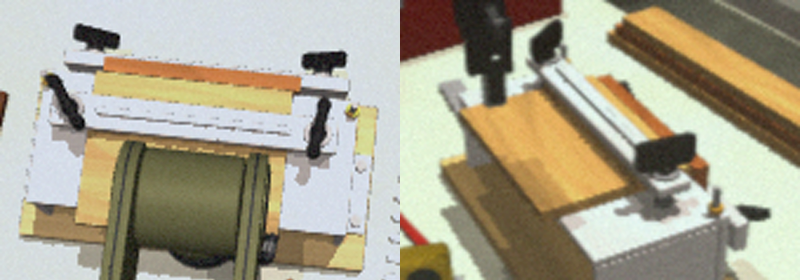

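The board is still flush along the upright (seam from (97,72) to (297,90)), and the bar is down and level. The gripper is clear of everything, so I'll hand in.

```bash
python3 -c "
from cell import ticket;print(ticket.hand_in())"
```

```text
the job is handed in; nothing more can be done
None
```

The job is handed in at about 31 s of the 72 s allowed: the board sits flush against the upright, and both knobs are snug at about 0.28 N m, brought down by turns with the bar's ends within about 1.2 mm of each other by knob turns. The right knob briefly read 0.33 N m, so I eased it back.

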